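Lock the classroom microscope into its dock

ROBOT

A 6-joint arm with a two-finger parallel gripper is mounted at the origin on the work surface. World frame = base frame: x ahead of the robot, y to its left, z up, the work surface at z = 0. Lengths are in m, angles in degrees, forces in N, time in s.
With the tool pointing down it reaches from about 0.3 to 0.75 m from the base axis. Payload 8.5 kg.
Tool frame: the origin (TCP) lies midway between the tips of the shut fingers; the grasp point (between the pads) lies 19 mm behind it (env.hold_point_z is the distance from the TCP to the grasp point, in m); z points along the fingers, y is the line along which they close (so a half turn about z gives the same grasp; the last joint's range is limited). The gripper opens to 85 mm and grips with 20 to 120 N. Pads are 22 mm wide; open, the fingers measure 114 mm over their backs; the gripper's body (76 mm by 85 mm) begins 54 mm behind the grasp point. The pads swing forward as they close: fully open they stand 13 mm farther back than shut.
Start: joints at [-81.263, 21.807, 74.336, -0, 83.858, -12.336], TCP at [0.198, -0.513, 0.231] pointing down, gripper open.
Joint ranges: [-178.18, 178.18], [-50.72, 133.34], [12.68, 142.11], [-81.47, 261.47], [9.98, 163.14], [-165.26, 165.26]. Speed limits (degrees/s): [136.94, 136.94, 180, 180, 180, 180].

INTERFACE

Orientations are given as a 3x3 rotation matrix whose columns are the frame's x, y, z axes.
In Python, from rig import observe, get_image, camera_info, env gives the robot as it stands.
- The arm moves only by the tool drive_tool, never from a script. Its arguments are lists of equal length, an entry for each row: "offset": the shift along the tool's x, y, z in units of 40 mm (1.0 is 40 mm), a list of three; "turn": the turn, a rotation vector about the tool's x, y, z in units of 6 degrees (1.0 is 6 degrees), a list of three; "hand": the opening, from 0 (shut) to 1 (fully open). A call has exactly 10 rows; each row shifts and turns the commanded pose from where the row before left it, along the tool's axes as they then stand; what a row does not reach is not made up. A row lasts 1/8 s, in which the tool goes at most 62.5 mm and 10.7 degrees, less where a joint would pass 70% of its speed; a pose out of reach is approached as far as the arm can. A call is refused whole if a number of a shift passes 1 or a number of a turn 1, either way. A call with a gripper value outside its range is refused whole. The fingers move at their own pace and stop on an object; "newtons" is the grip in N (left out, the last holds). Time passes only in rows, so rows that do not move let the fingers close, or fill a call up. It gives the time, the measured TCP pose, the force, the opening and the grip force at its end, in the units of the state.
- observe(): the state, without advancing time (a new reading comes with each control period).
- get_image(name): name is "side" or "top" or "wrist"; returns the picture (384x512x3 uint8, blue, green, red); there is no depth.
- camera_info(name): a dict with "fx", "fy", "cx", "cy" (pixels), "k1" (the pictures are not rectified: a ray, as slopes to the right and down, at radius r is drawn at 1 + k1 r^2 times it, then the intrinsics apply), "world_to_cam" (4x4, takes a point from world to camera coordinates). Camera axes: x right, y down, z forward; pixel columns grow to the right and rows downward; lengths in m; the calibration is good to about 2 mm. A picture is of the moment at which its call begins: read the wrist's pose just before it. camera_info takes no time and is no camera call; for the wrist camera it gives the pose at the moment of the call.
- env.close_job(): hands the job in; it is judged then, once.
The state is a dict: "time_s": time; "q": joint angles; "qvel": joint speeds; "joint_efforts": joint torques, N m; "position": TCP position; "tool_rot": TCP orientation; "ft_force": force on the tool from outside, world axes, zero at the start; "wrist_torque": the same for the moment, N m; "grip_width": finger opening in m; "gripper_force": force on a finger pad.
Only numpy, scipy, OpenCV 4.12 (cv2) and the standard library are available. Lean on these libraries where they do the work, as an engineer would, in place of code of your own. Each camera call takes 0.05 s, during which the arm holds its last target. There are 200 camera calls.

TASK

Put the microscope away: lift the slide plate straight up off the dock's two locating pins, keeping it level until it is clear, and lay it flat in the white tray without dropping it. Then swing the lock bar shut so that its eye lines up in the fork, take the headed lock pin with the collar and tall round grip from the wooden block, and push it down through fork and eye until its collar sits fully home. Leave the other two things standing in the block and everything else on the table where they are.

Things in the scene. Friction and masses are not known exactly. Their poses are not given: they have to be found in the camera images.
- plate: Slide plate: flat aluminium plate 150 x 60 x 8 mm, about 0.25 kg, carrying glass slides, with an upright rib on its middle to hold it by. Origin: centre of its underside; x along its length, z up. Two 10 mm holes, 58 mm from the middle along +x and -x, sit on the dock's two locating pins, which reach 30 mm above its underside: it must rise more than 30 mm, level, before going sideways.
- plate_rib (a point): Centre of the plate's rib, 30 mm above the plate's underside; axes as for the plate. The rib is 50 mm long (x), 14 mm thick (y, the way to grip it) and 44 mm high, standing on the plate (from 8 to 52 mm above the plate's underside). The plate starts on top of the fork and hides its hole.
- tray_in (a point): White open storage tray, fixed, 95 x 180 mm outside, 25 mm high, walls 5 mm (inside 85 x 170 mm). This point is the centre of its inner floor, 5 mm above the table; y along its long side, x across. The plate goes in with its length along this y (either way round), its underside on this floor.
- dock: Fixed plywood board with a steel fork, a lock bar, two locating posts and a 0.33 m tall microscope. Origin on the table under the fork hole. In its axes, mm: posts at (50, 30) and (-50, -30), 16 wide, shoulders at z 68, 8 wide pins up to z 98; microscope at x above -25, y 45 to 130; its foot is low (z 34), beyond x 87 (y 32 to 143) it rises: stage at z 131 to 143, head up to z 350.
- fork_top (a point): Mouth of the fork's pin hole: centre of the hole in the top face of the fork, 68 mm above the table; axes as for the dock, z up. The fork is two level plates, 40 x 40 mm (10 mm thick at the top; the lower from 28 to 40 mm below this point), with a web on the +x side, open to -x; the bar's eye goes between. All three holes are 14 mm wide and chamfered.
- lock_bar (a joint): Angle of the steel lock bar about its upright hinge: 0 = shut against its stop, the eye at its end between the fork plates with its hole in line with theirs; positive = swung open towards the robot (the eye moves to the dock's -x side; clockwise from above opens it). Stays where it is left; takes about 2 N at the knob to move.
- bar_knob (a point): Centre of the black upright knob on the lock bar, 73 mm above the table: knob 16 mm wide, 38 mm high, top 92 mm above the table, 105 mm from the hinge axis and 50 mm from the eye's hole. Shut, it stands at (0, 50) mm in the dock's axes. It can be pushed from the side or held from above and led round the hinge.
- bar_hinge (a point): Point on the lock bar's upright hinge axis, 73 mm above the table (level with point bar_knob); it stays put, at (0, 155) mm in the dock's axes.
- block: Fixed wooden block, 50 x 160 x 60 mm, origin under its middle, y along its row of three upright 14 mm holes at y = -50, 0 and 50 mm; the pin, a needle and a bolt stand in them in any order.
- pin: Headed lock pin, steel, about 80 g, upright in one of the block's holes, told by its round collar and tall round grip. Collar 24 mm wide, 5 mm thick; grip above it 16 mm wide, 36 mm high; shank below 12 mm thick, 48 mm long, its last 10 mm tapering to 6 mm. Origin: centre of the collar's underside; z up along the pin.
- pin_grip (a point): Centre of the pin's grip, 23 mm above the collar's underside (83 mm above the table while in the block).
- pin_shoulder (a point): Centre of the underside of the pin's collar, where the shank begins: 60 mm above the table in the block; seated in the fork it lies at point fork_top.
- strawberry: Bystander: the strawberry, 34 mm wide, 36 mm tall (its origin under its middle).
- tweezers: Bystander: steel tweezers lying flat, 130 mm long, 6 mm high.
- beaker: Bystander: glass beaker, 60 mm wide, 75 mm tall (origin under its middle).
- jar: Bystander: amber jar, 60 mm wide, 85 mm tall (origin under its middle).
- petri: Bystander: closed petri dish, 94 mm wide, 18 mm high (origin under its middle).
- slide_box: Bystander: wooden slide box, 100 x 85 x 35 mm (origin under its middle).
- needle: Another thing standing in the block: dissecting needle with a slender waisted wooden handle that stands 48 mm above the block; not the pin, leave it (origin on the block's top face, on its axis).
- bolt: Another thing standing in the block: bolt with a flat 20 x 20 mm square head, 11 mm high; not the pin, leave it (origin on the block's top face, on its axis).

How it is judged (in metres and radians):
On the way, in this order (a step that is already met when the one before it is completed fails the run):
1. the plate has risen level, clear of the locating pins (z of plate_rib in the frame of fork_top above 0.062 m and angle between plate_rib's own z axis and vertical below 0.15 rad), for 0.1 s.
2. the plate lies flat in the tray, let go (horizontal distance between plate_rib and tray_in below 0.02 m and z of plate_rib in the frame of tray_in below 0.034 m and angle between plate_rib's own z axis and vertical below 0.06 rad and contact force between the fingers and plate below 0.1 N), for 0.2 s.
3. the lock bar is swung shut, eye in line with the fork holes (value of joint lock_bar below 0.03 rad), for 0.2 s.
At the end, for the whole second after the job is handed in: Plate flat in the tray (middle within 20 mm of the tray's, on its floor within 4 mm, level within 0.06 rad), bar shut within 0.03 rad, pin through fork and eye, collar within 2 mm of the fork's top and 4 mm of the hole's axis, upright within 0.06 rad; plate and pin released, at rest (all of step 2 and horizontal distance between pin_shoulder and fork_top below 0.004 m and z of pin_shoulder in the frame of fork_top between -0.003 and 0.002 m and angle between pin_shoulder's own z axis and vertical below 0.06 rad and value of joint lock_bar below 0.03 rad and linear speed of each of pin, plate below 0.01 m/s); the robot touches nothing.
It fails at once if the plate is cocked by more than 0.2 rad while still on its locating pins (angle between plate_rib's own z axis and vertical above 0.2 rad and horizontal distance between plate_rib and fork_top below 0.03 m and z of plate_rib in the frame of fork_top below 0.06 m).
It fails at once if the plate is dropped (falls free at more than 0.6 m/s) (contact force between the fingers and plate below 0.05 N and linear speed of plate above 0.6 m/s).
It fails at once if a bystander, or one of the other two things in the block, is moved by more than 40 mm (distance of any of strawberry, tweezers, beaker, jar, petri, slide_box, needle, bolt from where it was at the start of the episode above 0.04 m).
It also fails if it takes over 69 s, if anything falls off the work surface, if the arm or the gripper's body presses on something with over 40 N, if the wrist force passes 120 N, or if a joint passes its speed limit or range.

## Working session

There is one attempt and no reset: what is moved stays moved. The work goes in short steps, Python scripts to look and compute and a tool call to move; the robot and the scene stay as the last step left them, time stands still between calls to the robot, and variables do not carry over. Pictures are saved under pics/ and viewed, at most 13 in all, crops included, and the job is handed in when it is done.

Besides the shell and the picture viewer there is one more tool, called in YAML: its name, and indented under it one key for each argument. drive_tool: Moves the arm, as the interface text tells. Its arguments: {"type":"object","properties":{"offset":{"type":"array"},"turn":{"type":"array"},"hand":{"type":"array"},"newtons":{"type":"number"}},"required":["offset","turn","hand"]}

```bash
mkdir -p pics; cat > h.py <<'E'
import numpy as np, cv2
from rig import observe, get_image, camera_info, env
def ray(name,u,v,ci=None):
    c=ci or camera_info(name); x=(u-c['cx'])/c['fx']; y=(v-c['cy'])/c['fy']
    X,Y=x,y
    for _ in range(20):
        r2=X*X+Y*Y; X=x/(1+c['k1']*r2); Y=y/(1+c['k1']*r2)
    T=np.array(c['world_to_cam']); R=T[:3,:3]; return -R.T@T[:3,3], R.T@np.array([X,Y,1.])
def onz(name,u,v,z,ci=None):
    o,d=ray(name,u,v,ci); return o+d*(z-o[2])/d[2]
def proj(name,p,ci=None):
    c=ci or camera_info(name); T=np.array(c['world_to_cam']); q=T[:3,:3]@np.asarray(p)+T[:3,3]
    x,y=q[:2]/q[2]; s=1+c['k1']*(x*x+y*y); return np.array([x*s*c['fx']+c['cx'],y*s*c['fy']+c['cy']])
E
python3 - <<'E'
from h import *
a=get_image('top');b=get_image('side')
cv2.imwrite('top0.png',a);cv2.imwrite('side0.png',b)
cv2.imwrite('pics/top.png',cv2.resize(a,(800,600),interpolation=cv2.INTER_CUBIC))
cv2.imwrite('pics/side.png',cv2.resize(b,(800,600),interpolation=cv2.INTER_CUBIC))
for n in('top','side'):
    c=camera_info(n);print(n,c['fx'],c['k1'],ray(n,256,192))
print(observe())
E
```

```text
top 443.9421272876953 -0.16490530025816721 (array([ 0.3287633 , -0.02814469,  1.34582529]), array([ 0.17465031, -0.00321179, -0.98463939]))
side 401.1831329941636 -0.059712191114171594 (array([0.37888728, 0.65386698, 0.93143265]), array([ 0.15393796, -0.60987374, -0.77748339]))
{'time_s': 0.1, 'q': array([-8.12621105e+01,  2.18374015e+01,  7.43787946e+01,  5.44562096e-04,
        8.38579587e+01, -1.23368301e+01]), 'qvel': array([ 0.03421646, -0.09198987, -0.10538825, -0.03899599,  0.03261465,
       -0.03828184]), 'joint_efforts': array([ 3.38226797e-03, -4.49223804e+01, -2.31655544e+01, -3.26516465e-04,
        3.59168873e-03,  4.06171438e-06]), 'position': array([ 0.19772257, -0.51295506,  0.23078049]), 'tool_rot': array([[ 9.33112679e-01,  3.59584056e-01, -1.87274404e-04],
       [ 3.59583991e-01, -9.33111844e-01,  1.28065923e-03],
       [ 2.85756675e-04, -1.26234024e-03, -9.99999162e-01]]), 'ft_force': array([0.64700726, 0.31782799, 0.2748145 ]), 'wrist_torque': array([ 0.01131709, -0.06788743, -0.02761753]), 'gripper_force': 0.0, 'grip_width': 0.08551814597501549}
```

View pics/top.png

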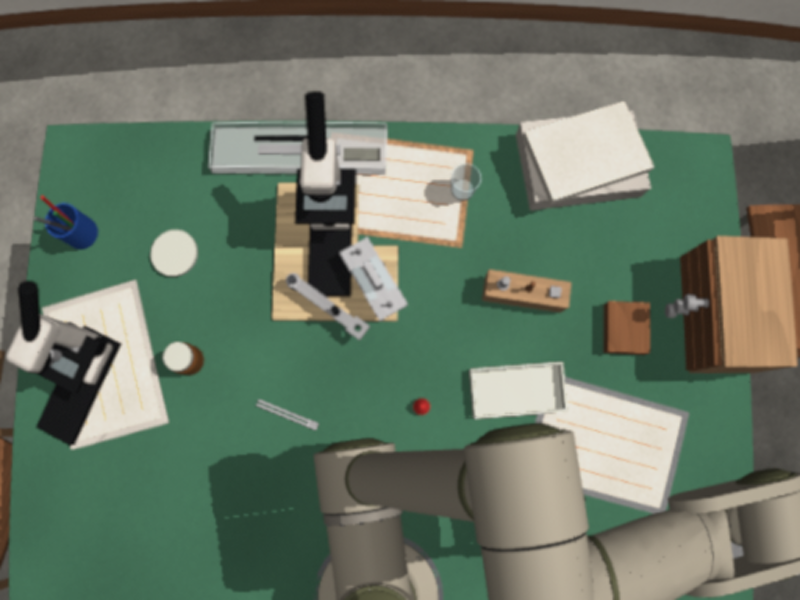

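View pics/side.png

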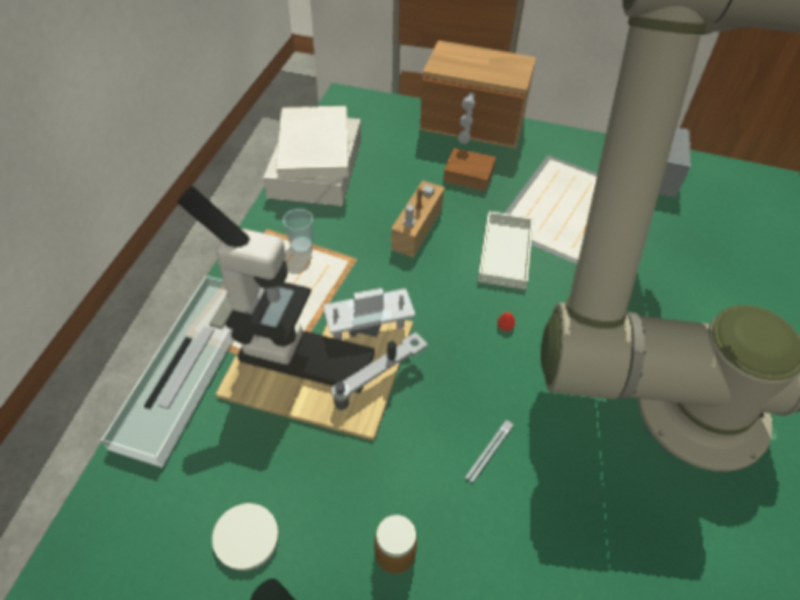

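The top view shows the plate at about (373,279), the bar's hinge at (293,282), knob at (335,311) and eye at (358,328). The tray is at about (517,390). In the block, the pin is the left one at (505,283), the needle is in the middle and the bolt is on the right at (555,292).

```bash
cat > m.py <<'E'
from h import *
t=lambda u,v,z,n='top':onz(n,u*.64,v*.64,z).round(4)[:2]
for s,l in dict(plate=([(340,252),(360,240),(407,303),(386,318)],.076),tray=([(470,368),(562,362),(566,410),(474,418)],.025),block=([(488,270),(571,282),(568,310),(485,299)],.06)).items():
    P=np.array([t(u,v,l) for u,v in s]);print(s,P.tolist(),P.mean(0),'sides',np.linalg.norm(P-np.roll(P,-1,0),axis=1))
print('rib',t(373,274,.12),'side',t(369,298,.12,'side'))
print('pin',t(505,283,.101),'side',t(409,209,.101,'side'))
print('hinge',t(293,282,.09),'side',t(341,390,.09,'side'))
print('knob',t(335,310,.092),'side',t(392,347,.092,'side'))
print('eye',t(359,328,.054),'side',t(418,344,.054,'side'))
a=cv2.imread('top0.png')
# board edge & contrast-enhanced crops
c=a[140:225,165:275]; cv2.imwrite('pics/c1.png',cv2.resize(c,(770,595),interpolation=cv2.INTER_CUBIC))
E
python3 m.py
```

```text
Traceback (most recent call last):
  File "m.py", line 4, in <module>
    P=np.array([t(u,v,l) for u,v in s]);print(s,P.tolist(),P.mean(0),'sides',np.linalg.norm(P-np.roll(P,-1,0),axis=1))
                             ^^^
ValueError: not enough values to unpack (expected 2, got 1)
```

```bash
sed -i 's/^for s,l in/for k,(s,l) in/; s/print(s,P/print(k,P/' m.py; python3 m.py
```

```text
plate [[0.644, 0.0823], [0.6679, 0.0452], [0.5486, -0.0454], [0.5197, -0.0069]] [0.59505 0.0188 ] sides [0.04413185 0.1498027  0.04814    0.15299389]
tray [[0.4336, -0.1681], [0.4471, -0.3464], [0.3552, -0.3529], [0.3388, -0.176]] [ 0.393675 -0.26085 ] sides [0.17881035 0.09212958 0.17765858 0.0951286 ]
block [[0.6177, -0.1989], [0.5974, -0.3589], [0.543, -0.3516], [0.5615, -0.1928]] [ 0.5799  -0.27555] sides [0.16128264 0.05488761 0.15987398 0.05653008]
rib [0.5931 0.0174] side [0.5901 0.0285]
pin [ 0.5846 -0.2248] side [ 0.5889 -0.2203]
hinge [0.582  0.1666] side [0.5835 0.1927]
knob [0.5305 0.0866] side [0.5305 0.0936]
eye [0.5032 0.0438] side [0.4967 0.0493]
```

View pics/c1.png

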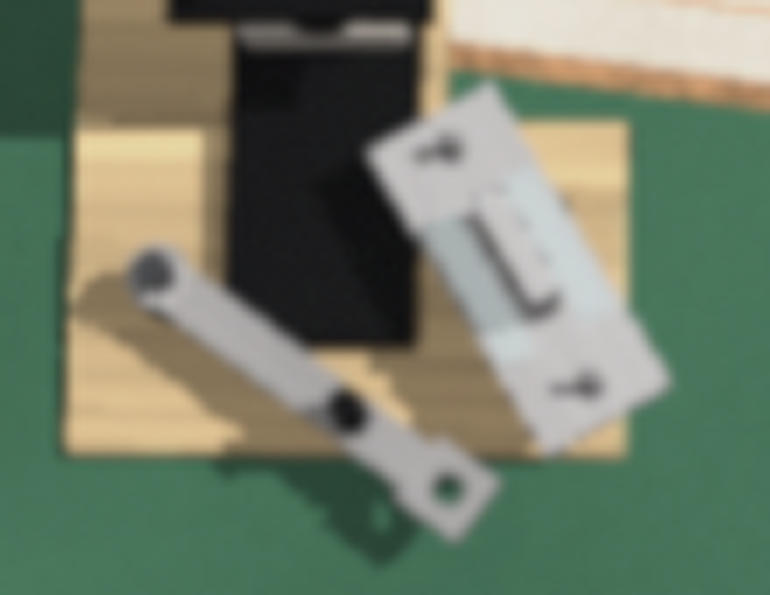

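The crop shows the plate corners at (492,80), (672,380), (545,458) and (365,152), with its pin tips at (455,148) and (592,385). The rib top is at about (520,245), the hinge at (152,270), the knob at (348,412) and the eye hole at (449,488).

```bash
cat > m2.py <<'E'
from h import *
t=lambda u,v,z:onz('top',165+(u+.5)/7-.5,140+(v+.5)/7-.5,z)[:2]
P=np.array([t(*p,.076) for p in[(492,80),(672,380),(545,458),(365,152)]]);print('corners c',P.mean(0),np.linalg.norm(P-np.roll(P,-1,0),axis=1))
d=(P[0]+P[3]-P[1]-P[2]);a=np.degrees(np.arctan2(d[1],d[0]));print('plate yaw',a,'dock yaw',a-30.96)
p=t(460,146,.098),t(597,383,.098);print('pins',p,sum(p)/2,np.linalg.norm(p[0]-p[1]))
print('rib',t(518,243,.12))
h=t(152,270,.09);k=t(348,410,.092);e=t(449,488,.055);print(h,k,e,np.linalg.norm(k-h),np.linalg.norm(e-k))
B=[t(*q,.0) for q in[(628,120),(628,455),(65,455)]];print('board',[np.degrees(np.arctan2(*(B[0]-B[1])[::-1])),np.degrees(np.arctan2(*(B[2]-B[1])[::-1]))-90])
E
python3 m2.py
```

```text
corners c [0.59597495 0.01943439] [0.14921961 0.06187588 0.15080178 0.06172218]
plate yaw 31.41091021190012 dock yaw 0.45091021190011915
pins (array([0.64161246, 0.04365858]), array([ 0.54317905, -0.01480316])) [0.59239576 0.01442771] 0.11448541622585157
rib [0.59617528 0.01789181]
[0.58890048 0.17046937] [0.53127113 0.08695226] [0.50485278 0.04689165] 0.10147044018353202 0.04798730344317491
board [np.float64(0.9506111513354593), np.float64(1.0089212036905053)]
```

drive_tool:
  offset:
    - [0.78, -0.49, 0]
    - [0.78, -0.49, 0]
    - [0.78, -0.49, 0]
    - [0.78, -0.49, 0]
    - [0.78, -0.49, 0]
    - [0.78, -0.49, 0]
    - [0.78, -0.49, 0]
    - [0.78, -0.49, 0]
    - [0.78, -0.49, 0]
    - [0.78, -0.49, 0]
  turn:
    - [0, 0, 0]
    - [0, 0, 0]
    - [0, 0, 0]
    - [0, 0, 0]
    - [0, 0, 0]
    - [0, 0, 0]
    - [0, 0, 0]
    - [0, 0, 0]
    - [0, 0, 0]
    - [0, 0, 0]
  hand: [1, 1, 1, 1, 1, 1, 1, 1, 1, 1]

```text
time_s: 1.35
position: [0.4189, -0.217, 0.2311]
tool_rot: [[0.933, 0.36, -0.0], [0.36, -0.933, 0.0], [-0.0, -0.0, -1.0]]
ft_force: [0.3, -0.4, 0.1]
grip_width: 0.085
gripper_force: 0.0
```

drive_tool:
  offset:
    - [0.78, -0.49, 0]
    - [0.78, -0.49, 0]
    - [0.78, -0.49, 0]
    - [0.78, -0.49, 0]
    - [0.78, -0.49, 0]
    - [0.78, -0.49, 0]
    - [0.78, -0.49, 0]
    - [0.78, -0.49, 0]
    - [0, 0, 0]
    - [0, 0, 0]
  turn:
    - [0, 0, -0.85]
    - [0, 0, -0.85]
    - [0, 0, 0]
    - [0, 0, 0]
    - [0, 0, 0]
    - [0, 0, 0]
    - [0, 0, 0]
    - [0, 0, 0]
    - [0, 0, 0]
    - [0, 0, 0]
  hand: [1, 1, 1, 1, 1, 1, 1, 1, 1, 1]

```text
time_s: 2.6
position: [0.5585, 0.04, 0.231]
tool_rot: [[0.855, 0.519, -0.001], [0.519, -0.855, -0.0], [-0.001, -0.0, -1.0]]
ft_force: [-0.1, -0.5, -0.4]
grip_width: 0.0854
gripper_force: 0.0
```

```bash
cat >> h.py <<'E'
def go(xyz,yaw=None):
    "offset (units) in present tool axes and z turn (units) to reach TCP xyz, tool-x yaw deg"
    s=observe();R=s['tool_rot'];o=R.T@(np.asarray(xyz)-s['position'])/.04
    y=np.degrees(np.arctan2(R[1,0],R[0,0]))
    print('t',s['time_s'],'pos',s['position'].round(4),'yaw',y.round(2),'tilt',R[:,2].round(4),'F',s['ft_force'].round(1),'| offset units',o.round(3),'turn z',None if yaw is None else round((y-yaw)/6,3))
    # rotation vector to point straight down
    print('level turn',(np.cross([0,0,1],R.T@[0,0,-1.])*180/np.pi/6).round(3))
E
python3 - <<'E'
from h import *
go((.596,.019,.2),31.4)
ci=camera_info('wrist');a=get_image('wrist');cv2.imwrite('w1.png',a)
cv2.imwrite('pics/w1.png',cv2.resize(a,(800,600)));print(proj('wrist',(.596,.019,.12),ci)/.64)
import pickle;pickle.dump(ci,open('w1.pkl','wb'))
E
```

```text
t 2.6 pos [0.5585 0.04   0.231 ] yaw 31.27 tilt [-9.e-04 -1.e-04 -1.e+00] F [-0.1 -0.5 -0.4] | offset units [0.53  0.937 0.774] turn z -0.021
level turn [-0.003  0.008  0.   ]
[466.65473478 263.14038329]
```

View pics/w1.png

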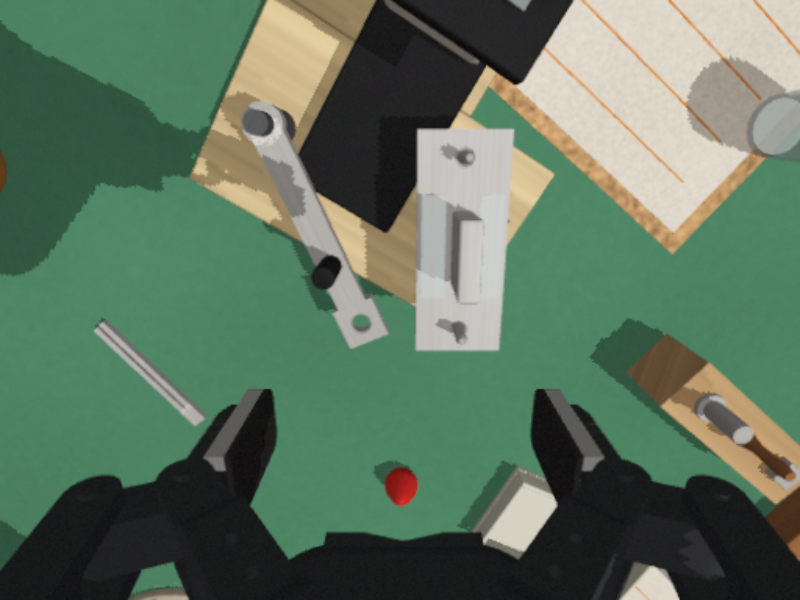

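The wrist view shows the rib top centred at about (470,261), against a predicted (467,263). Plate corners are at (418,129), (514,129), (499,350) and (416,350). The eye hole is at (362,322), the knob top at (323,273), the hinge at (259,122) and the lock pin's grip top at (741,435).

```bash
python3 - <<'E'
from h import *
import pickle;ci=pickle.load(open('w1.pkl','rb'))
t=lambda u,v,z:onz('wrist',u*.64,v*.64,z,ci)[:2]
P=np.array([t(*p,.076) for p in[(418,129),(514,129),(499,350),(416,350)]]);print('corners',P.mean(0),np.linalg.norm(P-np.roll(P,-1,0),axis=1))
d=(P[0]+P[1]-P[2]-P[3]);a=np.degrees(np.arctan2(d[1],d[0]));print('plate yaw',a)
r=[t(*p,.12) for p in[(461,220),(482,220),(479,303),(458,303)]];print('rib',sum(r)/4, np.degrees(np.arctan2(*(r[0]-r[3])[::-1])))
p=t(467,157,.098),t(460,337,.098);print('pins',sum(p)/2,np.linalg.norm(p[0]-p[1]),np.degrees(np.arctan2(*(p[0]-p[1])[::-1])))
h=t(259,122,.092);k=t(322,274,.092);e=t(362,322,.055);print('hinge',h,'knob',k,'eye',e,np.linalg.norm(k-h),np.linalg.norm(e-k))
print('pin',t(741,435,.101))
go((*(sum(r)/4),.09),a)
E
```

```text
corners [0.59724828 0.01687811] [0.05981207 0.15035604 0.06033851 0.15017579]
plate yaw 31.46617586768773
rib [0.59721113 0.01749509] 31.55579959542383
pins [0.59766952 0.01907017] 0.1142469342930972 31.52929233380932
hinge [0.5997427  0.16359216] knob [0.53753059 0.08826211] eye [0.50806304 0.04527622] 0.09769832506607594 0.05211644511562744
pin [ 0.59168254 -0.22708642]
t 2.65 pos [0.5584 0.0397 0.2312] yaw 31.23 tilt [-6.e-04 -2.e-04 -1.e+00] F [-0.3 -0.1  0.1] | offset units [0.543 0.978 3.528] turn z -0.039
level turn [-0.001  0.006  0.   ]
```

drive_tool:
  offset:
    - [0.27, 0.49, 0]
    - [0.27, 0.49, 0]
    - [0, 0, 0.8]
    - [0, 0, 0.8]
    - [0, 0, 0.8]
    - [0, 0, 0.7]
    - [0, 0, 0.6]
    - [0, 0, 0]
    - [0, 0, 0]
    - [0, 0, 0]
  turn:
    - [0, 0, -0.05]
    - [0, 0, 0]
    - [0, 0, 0]
    - [0, 0, 0]
    - [0, 0, 0]
    - [0, 0, 0]
    - [0, 0, 0]
    - [0, 0, 0]
    - [0, 0, 0]
    - [0, 0, 0]
  hand: [1, 1, 1, 1, 1, 1, 1, 1, 1, 1]
  newtons: 60

```text
time_s: 3.9
position: [0.5981, 0.0179, 0.0846]
tool_rot: [[0.852, 0.523, 0.002], [0.523, -0.852, -0.0], [0.002, 0.001, -1.0]]
ft_force: [-0.8, -0.1, -0.2]
grip_width: 0.0856
gripper_force: 0.0
```

drive_tool:
  offset:
    - [0, 0, 0]
    - [0, 0, 0]
    - [0, 0, 0]
    - [0, 0, 0]
    - [0, 0, 0]
    - [0, 0, 0]
    - [0, 0, 0]
    - [0, 0, 0]
    - [0, 0, 0]
    - [0, 0, 0]
  turn:
    - [0, 0, 0]
    - [0, 0, 0]
    - [0, 0, 0]
    - [0, 0, 0]
    - [0, 0, 0]
    - [0, 0, 0]
    - [0, 0, 0]
    - [0, 0, 0]
    - [0, 0, 0]
    - [0, 0, 0]
  hand: [0.4, 0.3, 0.2, 0.1, 0, 0, 0, 0, 0, 0]
  newtons: 60

```text
time_s: 5.15
position: [0.5977, 0.0183, 0.0834]
tool_rot: [[0.852, 0.524, 0.0], [0.524, -0.852, 0.0], [0.0, 0.0, -1.0]]
ft_force: [-0.3, 2.4, 2.1]
grip_width: 0.0132
gripper_force: 58.9
```

```bash
python3 - <<'E'
from h import *
go((.597,.0175,.083),31.5);s=observe();print(s['grip_width'],s['gripper_force'],s['ft_force'],s['wrist_torque'])
E
```

```text
t 5.15 pos [0.5977 0.0183 0.0834] yaw 31.58 tilt [ 2.e-04  1.e-04 -1.e+00] F [-0.3  2.4  2.1] | offset units [-0.025  0.008  0.011] turn z 0.013
level turn [ 0.001 -0.002  0.   ]
0.013163637995108423 58.880027532577515 [-0.27820349  2.42019727  2.14813981] [ 0.14951815  0.01238973 -0.0075819 ]
```

drive_tool:
  offset:
    - [0, 0, -0.15]
    - [0, 0, -0.25]
    - [0, 0, -0.3]
    - [0, 0, -0.3]
    - [0, 0, -0.3]
    - [0, 0, -0.4]
    - [0, 0, -0.4]
    - [0, 0, -0.4]
    - [0, 0, -0.3]
    - [0, 0, 0]
  turn:
    - [0, 0, 0]
    - [0, 0, 0]
    - [0, 0, 0]
    - [0, 0, 0]
    - [0, 0, 0]
    - [0, 0, 0]
    - [0, 0, 0]
    - [0, 0, 0]
    - [0, 0, 0]
    - [0, 0, 0]
  hand: [0, 0, 0, 0, 0, 0, 0, 0, 0, 0]

```text
time_s: 6.4
position: [0.5979, 0.0182, 0.1963]
tool_rot: [[0.852, 0.524, 0.002], [0.524, -0.852, -0.0], [0.001, 0.001, -1.0]]
ft_force: [-0.7, 0.4, -2.5]
grip_width: 0.0136
gripper_force: 58.5
```

```bash
python3 - <<'E'
from h import *
go((.3937,-.261,.2),94.3)
a=cv2.imread('top0.png')
# tray bright mask
hsv=cv2.cvtColor(a,cv2.COLOR_BGR2HSV);m=((hsv[...,1]<60)&(hsv[...,2]>110)).astype('u1') if 0 else ((hsv[...,1]<60)&(hsv[...,2]>110)).astype(np.uint8)
n,l,st,ce=cv2.connectedComponentsWithStats(m)
for i in range(1,n):
    if st[i,4]>200 and abs(ce[i][0]-331)<20 and abs(ce[i][1]-249)<20:
        c=max(cv2.findContours((l==i).astype(np.uint8),0,2)[0],key=cv2.contourArea);r=cv2.minAreaRect(c);b=cv2.boxPoints(r)
        P=np.array([onz('top',*q,.025)[:2] for q in b]);print(st[i],P.round(4).tolist(),P.mean(0),np.linalg.norm(P-np.roll(P,-1,0),axis=1))
E
```

```text
t 6.4 pos [0.5979 0.0182 0.1963] yaw 31.57 tilt [ 1.7e-03 -3.0e-04 -1.0e+00] F [-0.7  0.4 -2.5] | offset units [-8.004  3.273 -0.1  ] turn z -10.454
level turn [ 0.011 -0.013  0.   ]
```

drive_tool:
  offset:
    - [-0.5, 0.2, 0]
    - [-0.9, 0.37, 0]
    - [-0.9, 0.37, 0]
    - [-0.9, 0.37, 0]
    - [-0.9, 0.37, 0]
    - [-0.9, 0.37, 0]
    - [-0.9, 0.37, 0]
    - [-0.9, 0.37, 0]
    - [-0.8, 0.33, 0]
    - [-0.4, 0.15, 0]
  turn:
    - [0, 0, 0]
    - [0, 0, 0]
    - [0, 0, 0]
    - [0, 0, 0]
    - [0, 0, 0]
    - [0, 0, 0]
    - [0, 0, 0]
    - [0, 0, 0]
    - [0, 0, 0]
    - [0, 0, 0]
  hand: [0, 0, 0, 0, 0, 0, 0, 0, 0, 0]

```text
time_s: 7.65
position: [0.3925, -0.2617, 0.1949]
tool_rot: [[0.853, 0.522, -0.001], [0.522, -0.853, 0.001], [-0.0, -0.001, -1.0]]
ft_force: [1.1, 0.1, -1.8]
grip_width: 0.0133
gripper_force: 58.5
```

drive_tool:
  offset:
    - [0, 0, 0]
    - [0, 0, 0]
    - [0, 0, 0]
    - [0, 0, 0]
    - [0, 0, 0]
    - [0, 0, 0]
    - [0, 0, 0]
    - [0, 0, 0]
    - [0, 0, 0]
    - [0, 0, 0]
  turn:
    - [0, 0, -1]
    - [0, 0, -1]
    - [0, 0, -1]
    - [0, 0, -1]
    - [0, 0, -1]
    - [0, 0, -1]
    - [0, 0, -1]
    - [0, 0, -1]
    - [0, 0, -1]
    - [0, 0, -1]
  hand: [0, 0, 0, 0, 0, 0, 0, 0, 0, 0]

```text
time_s: 8.9
position: [0.3937, -0.2602, 0.195]
tool_rot: [[-0.032, 1.0, -0.0], [1.0, 0.032, 0.001], [0.001, -0.0, -1.0]]
ft_force: [-0.3, -0.1, -1.8]
grip_width: 0.0134
gripper_force: 58.5
```

```bash
python3 - <<'E'
from h import *
go((.3937,-.261,.05),94.3)
a=get_image('side');w=get_image('wrist');t=get_image('top')
b=np.vstack([np.hstack([cv2.resize(x,(400,300)) for x in (w,t)]),np.hstack([cv2.resize(a,(400,300)),cv2.resize(t[180:330,250:450],(400,300))])])
cv2.imwrite('pics/c3.png',b)
E
```

```text
t 8.9 pos [ 0.3937 -0.2602  0.195 ] yaw 91.81 tilt [-4.e-04  8.e-04 -1.e+00] F [-0.3 -0.1 -1.8] | offset units [-2.300e-02  1.000e-03  3.625e+00] turn z -0.416
level turn [-0.003 -0.007  0.   ]
```

View pics/c3.png

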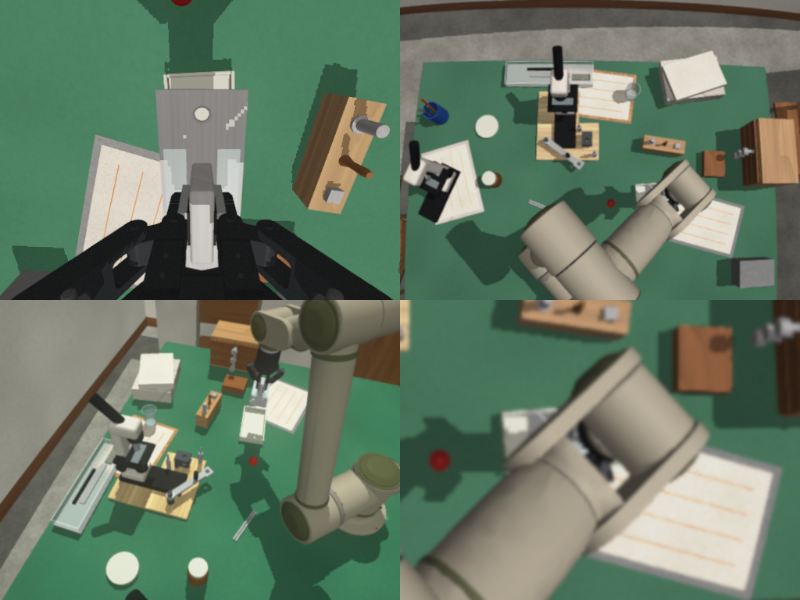

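```bash
python3 - <<'E'
from h import *
a,b=[onz('wrist',u*1.28,v*1.28,.025)[:2] for u,v in((164,74),(234.5,72))]
print(a,b,np.linalg.norm(a-b),(a+b)/2)
d=b-a;yaw=np.degrees(np.arctan2(d[1],d[0]));y=np.array([-d[1],d[0]])/np.linalg.norm(d);print(yaw,(a+b)/2-y*.09)
for p in((.4336,-.1681),(.3388,-.176)):print(proj('wrist',(*p,.025))/1.28)
E
```

```text
[ 0.34252659 -0.17712701] [ 0.43566308 -0.17210572] 0.09327175166676656 [ 0.38909484 -0.17461637]
3.0860130300428725 [ 0.39393999 -0.26448585]
[233.15139205  68.74286275]
[161.16370325  73.03215507]
```

drive_tool:
  offset:
    - [-0.06, 0, 0]
    - [0, 0, 0.6]
    - [0, 0, 0.9]
    - [0, 0, 0.9]
    - [0, 0, 0.8]
    - [0, 0, 0.5]
    - [0, 0, 0.25]
    - [0, 0, 0.2]
    - [0, 0, 0.1]
    - [0, 0, 0]
  turn:
    - [0, 0, -0.33]
    - [0, 0, 0]
    - [0, 0, 0]
    - [0, 0, 0]
    - [0, 0, 0]
    - [0, 0, 0]
    - [0, 0, 0]
    - [0, 0, 0]
    - [0, 0, 0]
    - [0, 0, 0]
  hand: [0, 0, 0, 0, 0, 0, 0, 0, 0, 0]

```text
time_s: 10.3
position: [0.3937, -0.2632, 0.0255]
tool_rot: [[-0.062, 0.998, 0.0], [0.998, 0.062, -0.0], [-0.0, 0.0, -1.0]]
ft_force: [-0.3, -1.1, -2.0]
grip_width: 0.0133
gripper_force: 58.5
```

```bash
python3 - <<'E'
from h import *
go((.394,-.2625,.0204),93.8)
E
```

```text
t 10.3 pos [ 0.3937 -0.2632  0.0255] yaw 93.54 tilt [ 3.e-04 -3.e-04 -1.e+00] F [-0.3 -1.1 -2. ] | offset units [0.018 0.009 0.128] turn z -0.043
level turn [ 0.002  0.003 -0.   ]
```

drive_tool:
  offset:
    - [0, 0, 0.05]
    - [0, 0, 0.05]
    - [0, 0, 0.03]
    - [0, 0, 0]
    - [0, 0, 0]
    - [0, 0, 0]
    - [0, 0, 0]
    - [0, 0, 0]
    - [0, 0, 0]
    - [0, 0, 0]
  turn:
    - [0, 0, 0]
    - [0, 0, 0]
    - [0, 0, 0]
    - [0, 0, 0]
    - [0, 0, 0]
    - [0, 0, 0]
    - [0, 0, 0]
    - [0, 0, 0]
    - [0, 0, 0]
    - [0, 0, 0]
  hand: [0, 0, 0, 0, 0, 0.2, 0.4, 0.4, 0.4, 0.4]

```text
time_s: 11.55
position: [0.3936, -0.2631, 0.0201]
tool_rot: [[-0.062, 0.998, 0.0], [0.998, 0.062, 0.0], [0.0, 0.0, -1.0]]
ft_force: [-0.6, -0.9, 0.0]
grip_width: 0.034
gripper_force: 0.0
```

drive_tool:
  offset:
    - [0, 0, 0]
    - [0, 0, -0.4]
    - [0, 0, -0.8]
    - [0, 0, -0.9]
    - [0, 0, -0.9]
    - [0, 0, -0.9]
    - [0, 0, -0.5]
    - [0, 0, 0]
    - [0, 0, 0]
    - [0, 0, 0]
  turn:
    - [0, 0, 0]
    - [0, 0, 0]
    - [0, 0, 0]
    - [0, 0, 0]
    - [0, 0, 0.9]
    - [0, 0, 1]
    - [0, 0, 1]
    - [0, 0, 1]
    - [0, 0, 1]
    - [0, 0, 1]
  hand: [0.4, 0.4, 0.4, 0.4, 0.4, 0.4, 0.4, 0.4, 0.4, 0.4]

```text
time_s: 12.8
position: [0.3935, -0.263, 0.1961]
tool_rot: [[0.531, 0.848, -0.0], [0.848, -0.531, 0.0], [0.0, -0.0, -1.0]]
ft_force: [0.1, -0.0, -0.1]
grip_width: 0.0345
gripper_force: 0.0
```

```bash
python3 - <<'E'
from h import *
go((.5375,.09,.2),31.5)
w=get_image('wrist');cv2.imwrite('w4.png',w)
a=get_image('side');b=np.hstack([cv2.resize(w,(400,300)),cv2.resize(a,(400,300))]);cv2.imwrite('pics/c4.png',b)
E
```

```text
t 12.8 pos [ 0.3935 -0.263   0.1961] yaw 57.95 tilt [-1.e-04  1.e-04 -1.e+00] F [ 0.1 -0.  -0.1] | offset units [ 9.392 -1.631 -0.097] turn z 4.409
level turn [-0.001 -0.     0.   ]
```

View pics/c4.png

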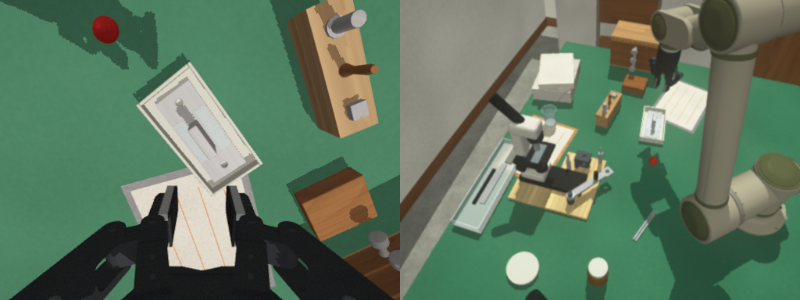

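The plate lies in the tray. Next I go above the knob.

drive_tool:
  offset:
    - [0.7, -0.12, 0]
    - [0.98, -0.17, 0]
    - [0.98, -0.17, 0]
    - [0.98, -0.17, 0]
    - [0.98, -0.17, 0]
    - [0.98, -0.17, 0]
    - [0.98, -0.17, 0]
    - [0.98, -0.17, 0]
    - [0.98, -0.17, 0]
    - [0.75, -0.16, 0]
  turn:
    - [0, 0, 0]
    - [0, 0, 0]
    - [0, 0, 0]
    - [0, 0, 0]
    - [0, 0, 0]
    - [0, 0, 0]
    - [0, 0, 0]
    - [0, 0, 0]
    - [0, 0, 0]
    - [0, 0, 0.53]
  hand: [0.4, 0.4, 0.4, 0.4, 0.4, 0.4, 0.4, 0.4, 0.4, 0.6]

```text
time_s: 14.15
position: [0.5342, 0.0886, 0.196]
tool_rot: [[0.572, 0.82, -0.0], [0.82, -0.572, 0.0], [-0.0, -0.0, -1.0]]
ft_force: [0.3, -1.1, 0.3]
grip_width: 0.0504
gripper_force: 0.0
```

```bash
python3 - <<'E'
from h import *
go((.535,.087,.062),54.8)
c=camera_info('wrist');T=np.array(c['world_to_cam']);o=-T[:3,:3].T@T[:3,3];s=observe();print('cam in tool',s['tool_rot'].T@(o-s['position']))
w=get_image('wrist');cv2.imwrite('w5.png',w)
cv2.imwrite('pics/w5.png',cv2.resize(w,(800,600)));print([ (proj('wrist',p,c)/.64).round() for p in((.535,.087,.092),(.5955,.1725,.09),(.597,.0175,.068))])
E
```

```text
t 14.15 pos [0.5342 0.0886 0.196 ] yaw 55.1 tilt [-2.e-04  1.e-04 -1.e+00] F [ 0.3 -1.1  0.3] | offset units [-0.022  0.039  3.35 ] turn z 0.049
level turn [-0.002  0.     0.   ]
cam in tool [ 0.08168133  0.0006307  -0.14339275]
[array([404., 303.]), array([406., 108.]), array([544., 323.])]
```

View pics/w5.png

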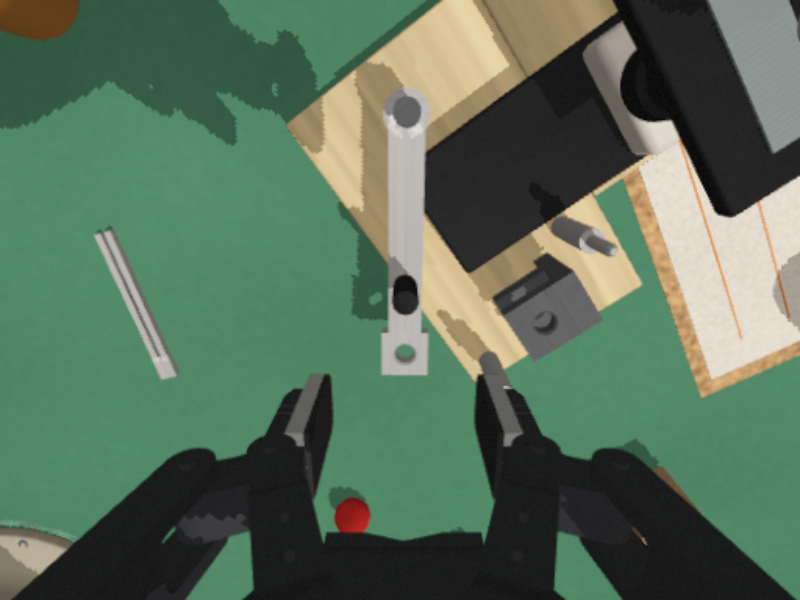

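The knob top at (404,300) and fork hole at (545,321) match their predicted pixels, so I descend and grip the knob.

drive_tool:
  offset:
    - [-0.02, 0.04, 0.5]
    - [0, 0, 0.8]
    - [0, 0, 0.8]
    - [0, 0, 0.7]
    - [0, 0, 0.4]
    - [0, 0, 0.15]
    - [0, 0, 0]
    - [0, 0, 0]
    - [0, 0, 0]
    - [0, 0, 0]
  turn:
    - [0, 0, 0.05]
    - [0, 0, 0]
    - [0, 0, 0]
    - [0, 0, 0]
    - [0, 0, 0]
    - [0, 0, 0]
    - [0, 0, 0]
    - [0, 0, 0]
    - [0, 0, 0]
    - [0, 0, 0]
  hand: [0.6, 0.6, 0.6, 0.6, 0.6, 0.5, 0.3, 0.2, 0.1, 0]
  newtons: 30

```text
time_s: 15.45
position: [0.5349, 0.0856, 0.0628]
tool_rot: [[0.578, 0.816, 0.001], [0.816, -0.578, -0.0], [0.0, 0.001, -1.0]]
ft_force: [-2.8, 0.7, 6.4]
grip_width: 0.015
gripper_force: 29.5
```

drive_tool:
  offset:
    - [0, 0, 0]
    - [0, 0, 0]
    - [0, 0, 0]
    - [0, 0, 0]
    - [0, 0, 0]
    - [0, 0, 0]
    - [0, 0, 0]
    - [0, 0, 0]
    - [0, 0, 0]
    - [0, 0, 0]
  turn:
    - [0, 0, 0]
    - [0, 0, 0]
    - [0, 0, 0]
    - [0, 0, 0]
    - [0, 0, 0]
    - [0, 0, 0]
    - [0, 0, 0]
    - [0, 0, 0]
    - [0, 0, 0]
    - [0, 0, 0]
  hand: [0, 0, 0, 0, 0, 0, 0, 0, 0, 0]

```text
time_s: 16.7
position: [0.5349, 0.0856, 0.0628]
tool_rot: [[0.578, 0.816, 0.001], [0.816, -0.578, -0.0], [0.0, 0.001, -1.0]]
ft_force: [-2.6, 0.4, 5.7]
grip_width: 0.0151
gripper_force: 29.6
```

```bash
python3 - <<'E'
from h import *
go((.5965,.0675,.062),90.5);s=observe();print(s['grip_width'],s['gripper_force'])
H=np.array([.5955,.1725]);d=s['position'][:2]-H;r=np.linalg.norm(d);th=-90+.55-np.degrees(np.arctan2(d[1],d[0]));print('r',r,'theta',th)
E
```

```text
t 16.7 pos [0.5349 0.0856 0.0628] yaw 54.69 tilt [ 8.e-04 -0.e+00 -1.e+00] F [-2.6  0.4  5.7] | offset units [0.521 1.519 0.021] turn z -5.969
level turn [ 0.006 -0.004  0.   ]
0.015141584468155554 29.57119792699814
r 0.10595639394603772 theta 35.44745865782241
```

drive_tool:
  offset:
    - [0.005, 0.166, 0]
    - [0.005, 0.166, 0]
    - [0.005, 0.166, 0]
    - [0.005, 0.166, 0]
    - [0.005, 0.166, 0]
    - [0.005, 0.166, 0]
    - [0.005, 0.166, 0]
    - [0.005, 0.166, 0]
    - [0, 0, 0]
    - [0, 0, 0]
  turn:
    - [0, 0, -0.6]
    - [0, 0, -0.6]
    - [0, 0, -0.6]
    - [0, 0, -0.6]
    - [0, 0, -0.6]
    - [0, 0, -0.6]
    - [0, 0, -0.6]
    - [0, 0, -0.6]
    - [0, 0, 0]
    - [0, 0, 0]
  hand: [0, 0, 0, 0, 0, 0, 0, 0, 0, 0]

```text
time_s: 17.95
position: [0.5846, 0.0672, 0.0628]
tool_rot: [[0.115, 0.993, 0.003], [0.993, -0.115, 0.001], [0.001, 0.003, -1.0]]
ft_force: [1.9, 5.6, 5.0]
grip_width: 0.0147
gripper_force: 29.5
```

```bash
cat > b.py <<'E'
from h import *
go((.5965,.0675,.062),90.5);s=observe();print(s['grip_width'],s['gripper_force'])
H=np.array([.5955,.1725]);d=s['position'][:2]-H;r=np.linalg.norm(d);th=-90+.55-np.degrees(np.arctan2(d[1],d[0]));print('r',r,'theta',th)
E
python3 b.py
```

```text
t 17.95 pos [0.5846 0.0672 0.0628] yaw 83.41 tilt [ 2.7e-03  7.0e-04 -1.0e+00] F [1.9 5.6 5. ] | offset units [0.041 0.294 0.021] turn z -1.182
level turn [ 0.025 -0.01   0.   ]
0.014686823730770033 29.536077082157135
r 0.10583562149110728 theta 6.45211415123255
```

drive_tool:
  offset:
    - [0.005, 0.15, 0]
    - [0.005, 0.13, 0]
    - [0, 0.02, 0]
    - [0, 0.02, 0]
    - [0, 0.02, 0]
    - [0, 0, 0]
    - [0, 0, 0]
    - [0, 0, 0]
    - [0, 0, 0]
    - [0, 0, 0]
  turn:
    - [0, 0, -0.55]
    - [0, 0, -0.55]
    - [0, 0, 0]
    - [0, 0, 0]
    - [0, 0, 0]
    - [0, 0, 0]
    - [0, 0, 0]
    - [0, 0, 0]
    - [0, 0, 0]
    - [0, 0, 0]
  hand: [0, 0, 0, 0, 0, 0, 0, 0, 0, 0]

```text
time_s: 19.2
position: [0.5961, 0.0667, 0.0628]
tool_rot: [[-0.0, 1.0, -0.002], [1.0, 0.0, 0.001], [0.001, -0.002, -1.0]]
ft_force: [-7.5, 2.8, 10.5]
grip_width: 0.0147
gripper_force: 30.1
```

```bash
python3 b.py
```

```text
t 19.2 pos [0.5961 0.0667 0.0628] yaw 90.02 tilt [-2.4e-03  6.0e-04 -1.0e+00] F [-7.5  2.8 10.5] | offset units [0.02  0.011 0.019] turn z -0.08
level turn [-0.023 -0.006  0.   ]
0.01465163810126181 30.144497752189636
r 0.1058198464924718 theta 0.24889322555459614
```

drive_tool:
  offset:
    - [0, 0.025, 0]
    - [0, 0.025, 0]
    - [0, 0.025, 0]
    - [0, 0, 0]
    - [0, 0, 0]
    - [0, 0, 0]
    - [0, 0, 0]
    - [0, 0, 0]
    - [0, 0, 0]
    - [0, 0, 0]
  turn:
    - [0, 0, 0]
    - [0, 0, 0]
    - [0, 0, 0]
    - [0, 0, 0]
    - [0, 0, 0]
    - [0, 0, 0]
    - [0, 0, 0]
    - [0, 0, 0]
    - [0, 0, 0]
    - [0, 0, 0]
  hand: [0, 0, 0, 0, 0, 0, 0, 0, 0, 0]

```text
time_s: 20.45
position: [0.5961, 0.0667, 0.0626]
tool_rot: [[-0.001, 1.0, -0.01], [1.0, 0.001, 0.0], [0.0, -0.01, -1.0]]
ft_force: [-21.7, 2.2, 18.7]
grip_width: 0.015
gripper_force: 31.7
```

```bash
python3 b.py
```

```text
t 20.45 pos [0.5961 0.0667 0.0626] yaw 90.04 tilt [-9.6e-03  3.0e-04 -1.0e+00] F [-21.7   2.2  18.7] | offset units [0.02  0.009 0.016] turn z -0.077
level turn [-0.091 -0.003  0.   ]
0.015018897736836798 31.712832748889923
r 0.10581597930106633 theta 0.20443983372449281
```

drive_tool:
  offset:
    - [0, 0, 0]
    - [0, 0, 0]
    - [0, -0.06, 0]
    - [0, 0, -0.4]
    - [0, 0, -0.8]
    - [0, 0, -0.8]
    - [0, 0, -0.8]
    - [0, 0, -0.7]
    - [0, 0, 0]
    - [0, 0, 0]
  turn:
    - [0, 0, 0]
    - [0, 0, 0]
    - [0, 0, 0]
    - [0, 0, 0]
    - [0, 0, 0]
    - [0, 0, 0]
    - [0, 0, 0]
    - [0, 0, 0]
    - [0, 0, 0]
    - [0, 0, 0]
  hand: [0.4, 0.4, 0.4, 0.4, 0.4, 0.4, 0.4, 0.4, 0.4, 0.4]

```text
time_s: 21.7
position: [0.5977, 0.0661, 0.2015]
tool_rot: [[-0.001, 1.0, -0.001], [1.0, 0.001, 0.0], [0.0, -0.001, -1.0]]
ft_force: [0.1, -0.2, -0.7]
grip_width: 0.0345
gripper_force: 0.0
```

```bash
python3 - <<'E'
from h import *
go((.5905,-.226,.2),90)
# expected closed-state pixel for knob in top view; dark-knob check
a=get_image('top');cv2.imwrite('top2.png',a);w=get_image('wrist');cv2.imwrite('w6.png',w)
for p in((.5965,.0675,.092),(.534,.087,.092)):print(proj('top',p),proj('wrist',p))
E
```

```text
t 21.7 pos [0.5977 0.0661 0.2015] yaw 90.07 tilt [-1.1e-03  1.0e-04 -1.0e+00] F [ 0.1 -0.2 -0.7] | offset units [-7.303 -0.188  0.038] turn z 0.011
level turn [-0.011 -0.001  0.   ]
[221.73097007 175.97410096] [256.07666748 189.16165663]
[214.29917373 197.20279969] [186.71374152 168.36612035]
```

drive_tool:
  offset:
    - [-0.6, -0.02, 0]
    - [-0.8, -0.02, 0]
    - [-0.8, -0.02, 0]
    - [-0.8, -0.02, 0]
    - [-0.8, -0.02, 0]
    - [-0.8, -0.02, 0]
    - [-0.8, -0.02, 0]
    - [-0.8, -0.02, 0]
    - [-0.7, -0.02, 0]
    - [-0.4, 0, 0]
  turn:
    - [0, 0, 0]
    - [0, 0, 0]
    - [0, 0, 0]
    - [0, 0, 0]
    - [0, 0, 0]
    - [0, 0, 0]
    - [0, 0, 0]
    - [0, 0, 0]
    - [0, 0, 0.2]
    - [0, 0, 1]
  hand: [0.4, 0.4, 0.4, 0.4, 0.4, 0.4, 0.4, 0.5, 0.5, 0.5]

```text
time_s: 23.05
position: [0.5905, -0.2272, 0.2009]
tool_rot: [[0.128, 0.992, -0.002], [0.992, -0.128, 0.001], [0.001, -0.002, -1.0]]
ft_force: [0.5, 0.4, 0.4]
grip_width: 0.0428
gripper_force: 0.0
```

drive_tool:
  offset:
    - [0, 0, 0]
    - [0, 0, 0]
    - [0, 0, 0]
    - [0, 0, 0]
    - [0, 0, 0]
    - [0, 0, 0]
    - [0, 0, 0]
    - [0, 0, 0]
    - [0, 0, 0]
    - [0, 0, 0]
  turn:
    - [0, 0, 0]
    - [0, 0, 0]
    - [0, 0, 0]
    - [0, 0, 0]
    - [0, 0, 0]
    - [0, 0, 0]
    - [0, 0, 0]
    - [0, 0, 0]
    - [0, 0, 0]
    - [0, 0, 0]
  hand: [0.5, 0.5, 0.5, 0.5, 0.5, 0.5, 0.5, 0.5, 0.5, 0.5]

```text
time_s: 24.3
position: [0.5909, -0.2259, 0.2021]
tool_rot: [[0.124, 0.992, -0.0], [0.992, -0.124, 0.0], [0.0, -0.0, -1.0]]
ft_force: [-0.0, 0.1, 0.6]
grip_width: 0.0429
gripper_force: 0.0
```

```bash
python3 - <<'E'
from h import *
go((.5905,-.226,.2),82.8)
c=camera_info('wrist');w=get_image('wrist');cv2.imwrite('w7.png',w);t=get_image('top')
b=np.hstack([cv2.resize(w,(512,384)),cv2.resize(t[130:235,170:248],(285,384),interpolation=cv2.INTER_CUBIC)]);cv2.imwrite('pics/c7.png',b)
print(proj('wrist',(.5905,-.226,.101),c))
E
```

```text
t 24.3 pos [ 0.5909 -0.2259  0.2021] yaw 82.87 tilt [-0.  0. -1.] F [-0.   0.1  0.6] | offset units [-0.004 -0.01   0.053] turn z 0.012
level turn [-0. -0.  0.]
[256.57633066 193.53811748]
```

View pics/c7.png

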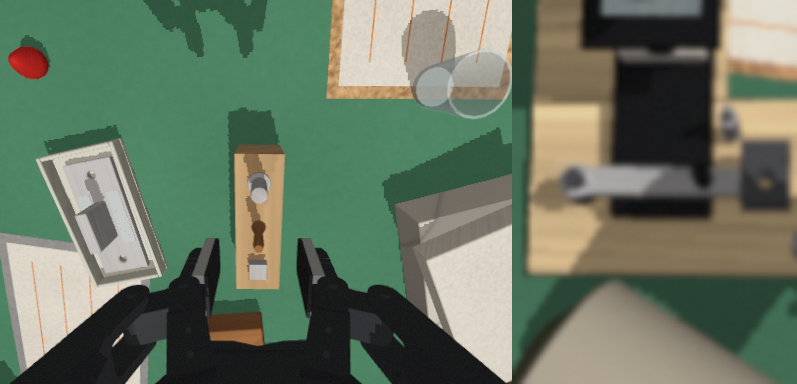

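The bar is shut, with its eye in the fork. The pin's grip top is at about (260,195), against a predicted (257,193.5), with the needle at (259,237) and the bolt at (258,270).

```bash
python3 - <<'E'
from h import *
w=cv2.imread('w7.png');
print(onz('wrist',260,195,.101),onz('wrist',258.5,182,.065))
p=w[165:210,240:280];g=cv2.cvtColor(p,cv2.COLOR_BGR2GRAY);hs=cv2.cvtColor(p,cv2.COLOR_BGR2HSV)
m=((hs[...,1]<40)&(g>150)).astype(np.uint8)
n,l,st,ce=cv2.connectedComponentsWithStats(m)
for i in range(1,n):
    if st[i,4]>25:print(st[i],ce[i]+[240,165])
E
```

```text
[ 0.59338038 -0.22774744  0.101     ] [ 0.59234684 -0.22588095  0.065     ]
[24 10  7 15 51] [267.11764706 181.45098039]
[ 11  23  17  15 198] [258.79292929 195.16161616]
```

drive_tool:
  offset:
    - [-0.03, 0.05, 0.4]
    - [0, 0, 0.8]
    - [0, 0, 0.8]
    - [0, 0, 0.7]
    - [0, 0, 0.38]
    - [0, 0, 0.2]
    - [0, 0, 0]
    - [0, 0, 0]
    - [0, 0, 0]
    - [0, 0, 0]
  turn:
    - [0, 0, 0]
    - [0, 0, 0]
    - [0, 0, 0]
    - [0, 0, 0]
    - [0, 0, 0]
    - [0, 0, 0]
    - [0, 0, 0]
    - [0, 0, 0]
    - [0, 0, 0]
    - [0, 0, 0]
  hand: [0.5, 0.5, 0.5, 0.5, 0.5, 0.5, 0.5, 0.4, 0.3, 0.2]
  newtons: 50

```text
time_s: 25.65
position: [0.5928, -0.2274, 0.0714]
tool_rot: [[0.124, 0.992, 0.0], [0.992, -0.124, -0.0], [-0.0, 0.0, -1.0]]
ft_force: [-1.1, -0.4, 0.1]
grip_width: 0.017
gripper_force: 0.3
```

drive_tool:
  offset:
    - [0, 0, 0]
    - [0, 0, 0]
    - [0, 0, 0]
    - [0, 0, 0]
    - [0, 0, 0]
    - [0, 0, 0]
    - [0, 0, 0]
    - [0, 0, 0]
    - [0, 0, 0]
    - [0, 0, 0]
  turn:
    - [0, 0, 0]
    - [0, 0, 0]
    - [0, 0, 0]
    - [0, 0, 0]
    - [0, 0, 0]
    - [0, 0, 0]
    - [0, 0, 0]
    - [0, 0, 0]
    - [0, 0, 0]
    - [0, 0, 0]
  hand: [0.1, 0, 0, 0, 0, 0, 0, 0, 0, 0]

```text
time_s: 26.9
position: [0.5927, -0.2274, 0.0714]
tool_rot: [[0.124, 0.992, 0.0], [0.992, -0.124, -0.0], [-0.0, 0.0, -1.0]]
ft_force: [-2.9, 1.6, 5.3]
grip_width: 0.0147
gripper_force: 48.7
```

```bash
python3 - <<'E'
from h import *
go((.5966,.0172,.2),82.8);s=observe();print(s['grip_width'],s['gripper_force'])
E
```

```text
t 26.9 pos [ 0.5927 -0.2274  0.0714] yaw 82.88 tilt [ 2.e-04 -3.e-04 -1.e+00] F [-2.9  1.6  5.3] | offset units [ 6.078 -0.661 -3.216] turn z 0.013
level turn [ 0.003  0.002 -0.   ]
0.014691771455541663 48.709681034088135
```

drive_tool:
  offset:
    - [0, 0, -0.3]
    - [0, 0, -0.6]
    - [0, 0, -0.8]
    - [0, 0, -0.8]
    - [0, 0, -0.6]
    - [0, 0, 0]
    - [0.6, -0.06, 0]
    - [0.7, -0.07, 0]
    - [0.8, -0.09, 0]
    - [0.8, -0.09, 0]
  turn:
    - [0, 0, 0]
    - [0, 0, 0]
    - [0, 0, 0]
    - [0, 0, 0]
    - [0, 0, 0]
    - [0, 0, 0]
    - [0, 0, 0]
    - [0, 0, 0]
    - [0, 0, 0]
    - [0, 0, 0]
  hand: [0, 0, 0, 0, 0, 0, 0, 0, 0, 0]

```text
time_s: 28.15
position: [0.5942, -0.1083, 0.1935]
tool_rot: [[0.124, 0.992, -0.002], [0.992, -0.124, 0.001], [0.001, -0.002, -1.0]]
ft_force: [0.5, 0.8, -1.0]
grip_width: 0.0144
gripper_force: 48.8
```

drive_tool:
  offset:
    - [0.8, -0.09, 0]
    - [0.8, -0.09, 0]
    - [0.8, -0.09, 0]
    - [0.4, -0.04, 0]
    - [0.3, -0.03, 0]
    - [0, 0, 0]
    - [0, 0, 0]
    - [0, 0, 0.5]
    - [0, 0, 0.5]
    - [0, 0, 0]
  turn:
    - [0, 0, 0]
    - [0, 0, 0]
    - [0, 0, 0]
    - [0, 0, 0]
    - [0, 0, 0]
    - [0, 0, 0]
    - [0, 0, 0]
    - [0, 0, 0]
    - [0, 0, 0]
    - [0, 0, 0]
  hand: [0, 0, 0, 0, 0, 0, 0, 0, 0, 0]

```text
time_s: 29.4
position: [0.5961, 0.0134, 0.1537]
tool_rot: [[0.125, 0.992, -0.003], [0.992, -0.125, 0.0], [0.0, -0.003, -1.0]]
ft_force: [-0.4, 0.2, -1.1]
grip_width: 0.0145
gripper_force: 48.8
```

```bash
python3 - <<'E'
from h import *
go((.5966,.0172,.14),82.8)
c=camera_info('wrist');w=get_image('wrist');cv2.imwrite('w8.png',w);t=get_image('side')
cv2.imwrite('side8.png',t)
z=observe()['position'][2];p=observe()['position']
print('fork',proj('wrist',(.5966,.0172,.068),c),'tip exp',proj('wrist',(p[0],p[1],z-.0594),c),'collar',proj('wrist',(p[0],p[1],z-.0114),c))
cr=w[110:290,150:390];s=t[110:290,150:390];cv2.imwrite('pics/c8.png',cv2.resize(cr,(800,600),interpolation=cv2.INTER_CUBIC))
E
```

```text
t 29.4 pos [0.5961 0.0134 0.1537] yaw 82.81 tilt [-3.e-03  4.e-04 -1.e+00] F [-0.4  0.2 -1.1] | offset units [0.097 0.001 0.343] turn z 0.002
level turn [-0.029 -0.001  0.   ]
fork [257.24410696 194.78110899] tip exp [258.28526009 211.34326278] collar [258.1944618  241.62222154]
```

View pics/c8.png

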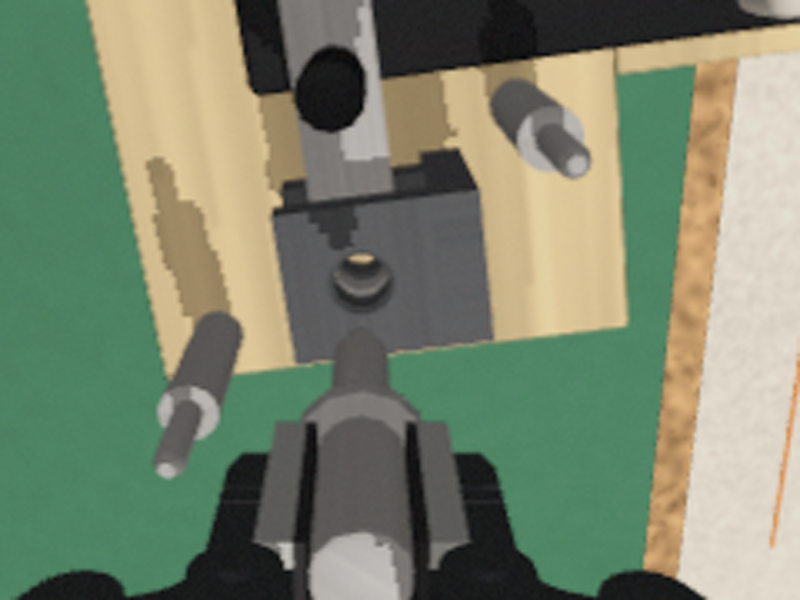

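The crop shows the fork hole at about pixel (258.4,193.7). The pin tip's leading edge is at (258.3,208.4), and the bar's eye is in the fork.

```bash
python3 - <<'E'
from h import *
s=observe();p=s['position'];R=s['tool_rot']
h=onz('wrist',258.4,193.7,.068);print('hole',h,'fx',camera_info('wrist')['fx'])
t=onz('wrist',258.3,208.4,p[2]-.0594);print('tip lead edge rel tcp in tool',R.T@(t-p))
go((h[0],h[1],.13),82.8)
E
```

```text
hole [0.59885612 0.01749128 0.068     ] fx 287.50590757833146
tip lead edge rel tcp in tool [0.00188711 0.00108607 0.05940071]
t 29.5 pos [0.5971 0.0135 0.1556] yaw 82.83 tilt [ 8.e-04 -2.e-04 -1.e+00] F [ 0.1 -0.3 -1.3] | offset units [0.105 0.032 0.639] turn z 0.006
level turn [ 0.008  0.001 -0.   ]
```

drive_tool:
  offset:
    - [0.12, 0, 0]
    - [0, 0, 0.2]
    - [0, 0, 0.2]
    - [0, 0, 0.1]
    - [0, 0, 0]
    - [0, 0, 0]
    - [0, 0, 0]
    - [0, 0, 0]
    - [0, 0, 0]
    - [0, 0, 0]
  turn:
    - [0, 0, 0]
    - [0, 0, 0]
    - [0, 0, 0]
    - [0, 0, 0]
    - [0, 0, 0]
    - [0, 0, 0]
    - [0, 0, 0]
    - [0, 0, 0]
    - [0, 0, 0]
    - [0, 0, 0]
  hand: [0, 0, 0, 0, 0, 0, 0, 0, 0, 0]

```text
time_s: 30.75
position: [0.5973, 0.0188, 0.1349]
tool_rot: [[0.124, 0.992, 0.0], [0.992, -0.124, -0.0], [0.0, 0.0, -1.0]]
ft_force: [-1.0, 0.4, -1.3]
grip_width: 0.0146
gripper_force: 48.8
```

```bash
python3 - <<'E'
from h import *
go((.5972,.0185,.117),82.8)
c=camera_info('wrist');p=observe()['position'];w=get_image('wrist')
print('fork',proj('wrist',(.5972,.0180,.068),c),'tip exp',proj('wrist',(p[0],p[1],p[2]-.0594),c))
cv2.imwrite('w9.png',w);cv2.imwrite('pics/c9.png',cv2.resize(w[150:270,190:350],(800,600),interpolation=cv2.INTER_CUBIC))
E
```

```text
t 30.75 pos [0.5973 0.0188 0.1349] yaw 82.88 tilt [ 0. -0. -1.] F [-1.   0.4 -1.3] | offset units [-0.008 -0.002  0.448] turn z 0.013
level turn [ 0. -0.  0.]
fork [256.8791345  208.12127576] tip exp [256.87049629 210.71395266]
```

View pics/c9.png

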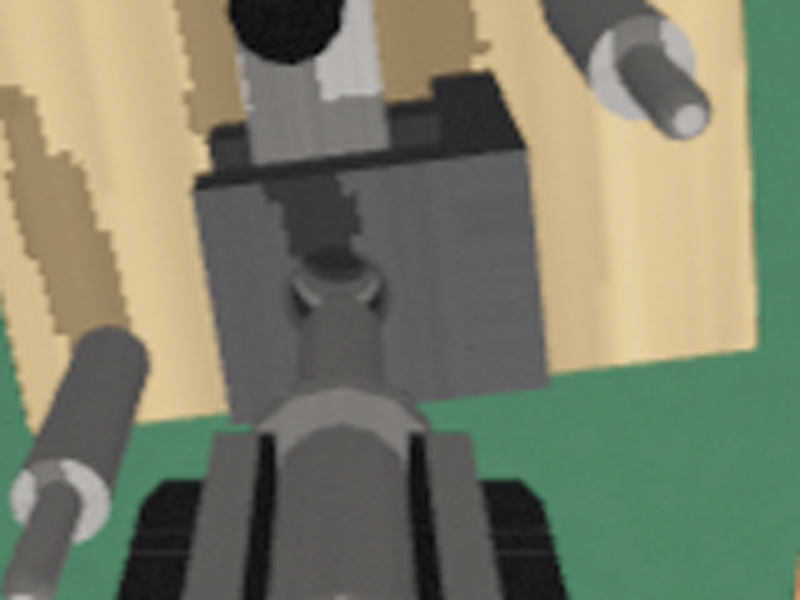

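Hole centre at about (257.6,207.8) and tip at about (258,211.5): the pin is within about 1 mm of the hole. I insert it.

drive_tool:
  offset:
    - [0.015, -0.01, 0.1]
    - [0, 0, 0.1]
    - [0, 0, 0.1]
    - [0, 0, 0.1]
    - [0, 0, 0.1]
    - [0, 0, 0.1]
    - [0, 0, 0.1]
    - [0, 0, 0]
    - [0, 0, 0]
    - [0, 0, 0]
  turn:
    - [0, 0, 0]
    - [0, 0, 0]
    - [0, 0, 0]
    - [0, 0, 0]
    - [0, 0, 0]
    - [0, 0, 0]
    - [0, 0, 0]
    - [0, 0, 0]
    - [0, 0, 0]
    - [0, 0, 0]
  hand: [0, 0, 0, 0, 0, 0, 0, 0, 0, 0]

```text
time_s: 32.05
position: [0.5969, 0.0195, 0.1069]
tool_rot: [[0.124, 0.992, -0.0], [0.992, -0.124, -0.0], [-0.0, -0.0, -1.0]]
ft_force: [-1.0, -1.4, -2.0]
grip_width: 0.0141
gripper_force: 48.7
```

drive_tool:
  offset:
    - [0, 0, 0.1]
    - [0, 0, 0.1]
    - [0, 0, 0.1]
    - [0, 0, 0.1]
    - [0, 0, 0.1]
    - [0, 0, 0.1]
    - [0, 0, 0.05]
    - [0, 0, 0]
    - [0, 0, 0]
    - [0, 0, 0]
  turn:
    - [0, 0, 0]
    - [0, 0, 0]
    - [0, 0, 0]
    - [0, 0, 0]
    - [0, 0, 0]
    - [0, 0, 0]
    - [0, 0, 0]
    - [0, 0, 0]
    - [0, 0, 0]
    - [0, 0, 0]
  hand: [0, 0, 0, 0, 0, 0, 0, 0, 0, 0]

```text
time_s: 33.3
position: [0.5969, 0.0194, 0.0807]
tool_rot: [[0.124, 0.992, -0.0], [0.992, -0.124, 0.0], [-0.0, -0.0, -1.0]]
ft_force: [-0.6, -3.4, -3.7]
grip_width: 0.0146
gripper_force: 48.8
```

drive_tool:
  offset:
    - [0, 0, 0.02]
    - [0, 0, 0.02]
    - [0, 0, 0.02]
    - [0, 0, 0.02]
    - [0, 0, 0]
    - [0, 0, 0]
    - [0, 0, 0]
    - [0, 0, 0]
    - [0, 0, 0]
    - [0, 0, 0]
  turn:
    - [0, 0, 0]
    - [0, 0, 0]
    - [0, 0, 0]
    - [0, 0, 0]
    - [0, 0, 0]
    - [0, 0, 0]
    - [0, 0, 0]
    - [0, 0, 0]
    - [0, 0, 0]
    - [0, 0, 0]
  hand: [0, 0, 0, 0, 0, 0, 0, 0, 0, 0]

```text
time_s: 34.55
position: [0.5972, 0.0193, 0.0794]
tool_rot: [[0.124, 0.992, 0.001], [0.992, -0.124, -0.001], [-0.0, 0.002, -1.0]]
ft_force: [-6.8, -3.3, 12.0]
grip_width: 0.0145
gripper_force: 50.3
```

The collar is seated at the expected height, with an upward force of about 12 N. I release it and rise.

drive_tool:
  offset:
    - [0, 0, 0]
    - [0, 0, 0]
    - [0, 0, 0]
    - [0, 0, -0.2]
    - [0, 0, -0.5]
    - [0, 0, -0.8]
    - [0, 0, -0.8]
    - [0, 0, -0.8]
    - [0, 0, 0]
    - [0, 0, 0]
  turn:
    - [0, 0, 0]
    - [0, 0, 0]
    - [0, 0, 0]
    - [0, 0, 0]
    - [0, 0, 0]
    - [0, 0, 0]
    - [0, 0, 0]
    - [0, 0, 0]
    - [0, 0, 0]
    - [0, 0, 0]
  hand: [0.2, 0.4, 0.4, 0.4, 0.4, 0.4, 0.4, 0.4, 0.4, 0.4]

```text
time_s: 35.8
position: [0.5966, 0.0196, 0.2012]
tool_rot: [[0.124, 0.992, -0.001], [0.992, -0.124, 0.0], [0.0, -0.001, -1.0]]
ft_force: [0.7, -0.6, 0.1]
grip_width: 0.0339
gripper_force: 0.0
```

```bash
python3 - <<'E'
from h import *
c=camera_info('wrist');go((.597,.018,.2));w=get_image('wrist')
print('expected grip top',proj('wrist',(.5974,.018,.109),c),'collar',proj('wrist',(.5974,.018,.073),c))
t=get_image('top')[130:280,170:390]
cv2.imwrite('pics/c10.png',np.hstack([cv2.resize(w[110:290,150:390],(400,300),interpolation=cv2.INTER_CUBIC),cv2.resize(t,(400,300),interpolation=cv2.INTER_CUBIC)]))
E
```

```text
t 35.8 pos [0.5966 0.0196 0.2012] yaw 82.87 tilt [-1.e-03  2.e-04 -1.e+00] F [ 0.7 -0.6  0.1] | offset units [-0.037  0.014  0.029] turn z None
level turn [-0.01  -0.001  0.   ]
expected grip top [258.17540949 198.21944306] collar [258.15778085 186.12501456]
```

View pics/c10.png

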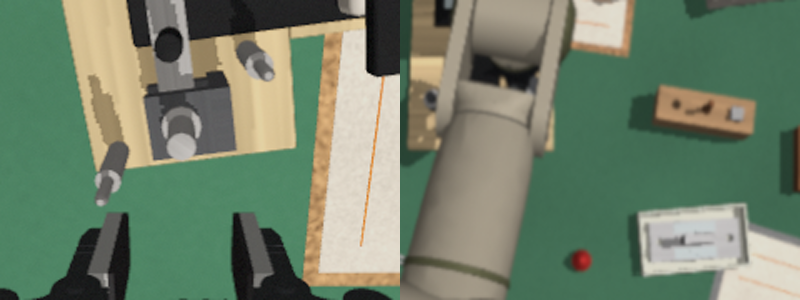

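The collar sits on the fork with the grip top at (259,197), against an expected (258,198). The plate is in the tray, and the needle and bolt still stand in the block. I hand the job in.

```bash
python3 -c "
from rig import env
print(env.close_job())"
```

```text
the job is handed in; nothing more can be done
None
```

The job is handed in: the plate is flat in the tray, the lock bar is shut, and the pin is seated in the fork and released, all checked in the last pictures; handing in returned no verdict.

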